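Make up two sampling kits

TASK

Make up the two sampling kits on the bench. In the short tray put the large dish in the compartment next to the tab and the tall tube in the other; in the long tray put the small dish next to the tab, the jar in the middle and the short tube in the last compartment. Stand each flat on its compartment's floor, keep everything upright all along, and leave the red tube rack where it is.

Things in the scene. Friction and masses are not known exactly. Their poses are not given: they have to be found in the camera images.
- large_dish: The larger of the two closed round culture dishes with red medium, 60 mm diameter, 18 mm high (base and lid stay together). 30 g. Loose, standing upright on the table; origin: centre of the underside, z up; round, so its yaw does not matter.
- small_dish: The smaller closed round culture dish with red medium, 40 mm diameter, 16 mm high. 16 g. Loose, standing upright on the table; origin: centre of the underside, z up; round, so its yaw does not matter.
- sample_jar: Squat wide sample jar, 52 mm high: body 46 mm in diameter, blue screw cap 48 mm in diameter taking the top 16 mm. 60 g. Loose, standing upright on the table; origin: centre of the underside, z up; round, so its yaw does not matter.
- short_tube: The shorter of the two self-standing tubes with blue screw caps, 65 mm high: body 28 mm in diameter, cap 34 mm in diameter taking the top 20 mm. 35 g. Loose, standing upright on the table; origin: centre of the underside, z up; round, so its yaw does not matter.
- tall_tube: The taller self-standing tube with a blue screw cap, 100 mm high: body 28 mm in diameter, cap 34 mm in diameter taking the top 20 mm. 55 g. Loose, standing upright on the table; origin: centre of the underside, z up; round, so its yaw does not matter.
- short_tray: Shorter kit tray, 152 x 118 mm, white, grey rim, two compartments 110 mm wide. Fixed. Rim and dividers 4 mm thick, tops at z = 9 mm; floor top at 3 mm. Origin: underside centre without tab; x along, away from the tab; y across. Grey tab (28 x 44 mm, 6 high, dark mark) at the -x end. Compartments, centred at y = 0: next to the tab 84 mm long, centre x = -30 mm; other 56, x = +44.
- long_tray: Longer kit tray, 206 x 118 mm, white, grey rim, three compartments 110 mm wide. Fixed. Rim and dividers 4 mm thick, tops at z = 9 mm; floor top at 3 mm. Origin: underside centre without tab; x along, away from the tab; y across. Grey tab (28 x 44 mm, 6 high, dark mark) at the -x end. Compartments, centred at y = 0: at tab 62 mm long, centre x = -68 mm; middle 72, x = +3; last 56, x = +71.
- micro_rack: Bystander: red rack of microtubes, loose, 100 x 56 mm and 39 mm high, between the two trays. Origin: centre of the underside, x along its length.
Not all that is in view belongs to the job. What is shaped like the large_dish but purple or turquoise is not meant. What is shaped like the small_dish but blue or grey is not meant.

How it is judged (in metres and radians):
At the end, for the whole second after the job is handed in: All five stand in their own compartments, flat on the floor (within 2.5 mm, tilt under 0.12 rad), released, at rest (0.02 m/s). Off centre along / across the tray at most: large dish 13/26 mm, small dish 12/36, jar 13/32, tubes 15/42 (all that the walls allow) (x of large_dish in the frame of short_tray between -0.043 and -0.017 m and y of large_dish in the frame of short_tray between -0.026 and 0.026 m and z of each of large_dish, tall_tube in the frame of short_tray below 0.0055 m and angle between each of large_dish, tall_tube, small_dish, sample_jar, short_tube's own z axis and vertical below 0.12 rad and linear speed of each of large_dish, tall_tube, small_dish, sample_jar, short_tube below 0.02 m/s and x of tall_tube in the frame of short_tray between 0.029 and 0.059 m and y of tall_tube in the frame of short_tray between -0.042 and 0.042 m and x of small_dish in the frame of long_tray between -0.08 and -0.056 m and y of small_dish in the frame of long_tray between -0.036 and 0.036 m and z of each of small_dish, sample_jar, short_tube in the frame of long_tray below 0.0055 m and x of sample_jar in the frame of long_tray between -0.01 and 0.016 m and y of sample_jar in the frame of long_tray between -0.032 and 0.032 m and x of short_tube in the frame of long_tray between 0.056 and 0.086 m and y of short_tube in the frame of long_tray between -0.042 and 0.042 m); the robot touches nothing.
It fails at once if one of the five things was tipped by more than 0.8 rad (angle between any of large_dish, tall_tube, small_dish, sample_jar, short_tube's own z axis and vertical above 0.8 rad).
It fails at once if the red tube rack was moved by more than 20 mm (distance of micro_rack from where it was at the start of the episode above 0.02 m).
It also fails if it takes over 136 s, if anything falls off the work surface, if the arm or the gripper's body presses on something with over 40 N, if the wrist force passes 120 N, or if a joint passes its speed limit or range.

ROBOT

A 6-joint arm with a two-finger parallel gripper is mounted at the origin on the work surface. World frame = base frame: x ahead of the robot, y to its left, z up, the work surface at z = 0. Lengths are in m, angles in degrees, forces in N, time in s.
With the tool pointing down it reaches from about 0.35 to 0.875 m from the base axis. Payload 4.2 kg.
Tool frame: the origin (TCP) lies midway between the tips of the shut fingers; the grasp point (between the pads) lies 19 mm behind it; z points along the fingers, y is the line along which they close (so a half turn about z gives the same grasp; the last joint's range is limited). The gripper opens to 87 mm and grips with 3 to 60 N. Pads are 19 mm wide; open, the fingers measure 117 mm over their backs; the gripper's body (75 mm by 190 mm) begins 51 mm behind the grasp point.
Start: joints at [-56.803, 22.042, 0.453, 0, -68.411, -14.817], TCP at [0.197, -0.593, 0.223] pointing down, gripper open.
Joint ranges: [-179.83, 179.83], [-69.29, 118.12], [-61.27, 80.66], [-181.25, 117.63], [-171.15, -9.14], [-177.46, 177.46]. Speed limits (degrees/s): [159.86, 159.86, 180, 180, 180, 180].

INTERFACE

Orientations are given as a 3x3 rotation matrix whose columns are the frame's x, y, z axes.
In Python, from station import * gives the robot as it stands. The module is installed in compiled form; this text tells all that it offers.
- The arm moves only by the tool servo_tool, never from a script. Its argument "deltas" is a list of rows, each an object of numbers: "tx", "ty", "tz": the shift along the tool's x, y, z in mm; "ax", "ay", "az": the turn, a rotation vector about the tool's x, y, z in rad; "claw": the finger opening in mm, from 0 to 87. In form: [{"tx": .., "ty": .., "tz": .., "ax": .., "ay": .., "az": .., "claw": ..}, ...]. A call has 1 to 12 rows; each row is the pose to reach, as a shift and turn from the pose commanded when the call began, along the tool's axes at that moment; what a row does not reach only later rows make up. A row lasts 1/12 s, in which the tool goes at most 41.7 mm and 7.16 degrees, less where a joint would pass 70% of its speed; a pose out of reach is approached as far as the arm can. A call with a gripper value outside its range is refused whole. The fingers move at their own pace and stop on an object; the grip force is fixed at half the most. Time passes only in rows, so rows that repeat a pose let the fingers close. It gives the time, the measured TCP pose, the force, the opening and the grip force at its end, in the units of the state.
- sense(): the state, without advancing time (a new reading comes with each control period).
- capture(name): name is "scene" or "top" or "wrist"; returns the picture (420x560x3 uint8, blue, green, red); there is no depth.
- calibration(name): a dict with "fx", "fy", "cx", "cy" (pixels), "dist" ([k1, k2, p1, p2, k3] as OpenCV has them; the pictures are not rectified), "cam_to_world" (4x4, takes a point from camera to world coordinates); the wrist camera has in their place "hand_eye" (4x4, takes a point from camera to tool coordinates, whose origin is the TCP and whose axes are the flange's). Camera axes: x right, y down, z forward; pixel columns grow to the right and rows downward; lengths in m; the calibration is good to about 2 mm. A picture is of the moment at which its call begins: read the wrist's pose just before it. calibration takes no time and is no camera call.
- finish_job(): hands the job in; it is judged then, once.
Trained networks look in the newest picture that a camera, given by its name, has taken for a name from the list of things; names that differ only in an ending like _2 or _b are one class to them, and where a whole thing is asked for, a point or a joint stands for the part that bears it (a point fixed in the world has none). Each returns a list of dicts, best first, with "confidence" (0 to 1); they miss things now and then, are a little off and sometimes report something else, mostly with a low value. They report only what shows in the picture. A call takes as long as a camera call. They do not tell look-alikes from the thing itself.
- recognise(label, camera): "xyz" ([x, y, z] in m, in the coordinates of the camera as it stood for that picture, good to about 4 mm: the middle of the surface that is visible of it).
- trace(label, camera): "mask" (420x560 bool, what is visible of it).
The state is a dict: "time_s": time; "joints": joint angles; "joint_velocities": joint speeds; "effort": joint torques, N m; "tcp_pos": TCP position; "ee_rot": TCP orientation; "wrist_force": force on the tool from outside, world axes, zero at the start; "moment": the same for the moment, N m; "gripper_width": opening from 0.0 (shut) to 1.0 (fully open); "gripper_force": force on a finger pad.
Only numpy, scipy, OpenCV 4.12 (cv2) and the standard library are available. Lean on these libraries where they do the work, as an engineer would, in place of code of your own. Each camera call takes 0.05 s, during which the arm holds its last target. There are 200 camera calls.

## Working session

There is one attempt and no reset: what is moved stays moved. The work goes in short steps, Python scripts to look and compute and a tool call to move; the robot and the scene stay as the last step left them, time stands still between calls to the robot, and variables do not carry over. Pictures are saved under pics/ and viewed, at most 14 in all, crops included, and the job is handed in when it is done.

Besides the shell and the picture viewer there is one more tool, called after "Call:" as name(argument=value, ...) on one line, values as JSON. servo_tool: Moves the arm, as the interface text tells. Its arguments: {"type":"object","properties":{"deltas":{"type":"array","items":{"type":"object","properties":{"tx":{"type":"number"},"ty":{"type":"number"},"tz":{"type":"number"},"ax":{"type":"number"},"ay":{"type":"number"},"az":{"type":"number"},"claw":{"type":"number"}}}}},"required":["deltas"]}

```bash
mkdir -p pics; cat > h.py <<'E'
from station import *
import numpy as np, cv2
def ray_z(cam,px,z):
    c=calibration(cam);K=np.array([[c['fx'],0,c['cx']],[0,c['fy'],c['cy']],[0,0,1]])
    u=cv2.undistortPoints(np.array(px,float).reshape(-1,1,2),K,np.array(c['dist'])).reshape(-1,2)
    T=np.array(c['cam_to_world']);d=np.c_[u,np.ones(len(u))]@T[:3,:3].T;o=T[:3,3]
    return o+d*((z-o[2])/d[:,2])[:,None]
E
python3 - <<'E'
from h import *
for n in ['top','scene']:
    im=capture(n);cv2.imwrite(f'pics/{n}0.png',im)
    T=np.array(calibration(n)['cam_to_world']);print(n,T.round(3).tolist())
    for l in ['large_dish','small_dish','sample_jar','short_tube','tall_tube','short_tray','long_tray','micro_rack']:
        for r in recognise(l,n):
            p=T[:3,:3]@np.array(r['xyz'])+T[:3,3]
            print(l,round(r['confidence'],2),p.round(3))
s=sense();print(s['time_s'],s['ee_rot'],s['tcp_pos'])
E
```

```text
top [[0.004, -0.998, 0.06, 0.504], [-1.0, -0.004, 0.002, -0.04], [-0.002, -0.06, -0.998, 1.094], [0.0, 0.0, 0.0, 1.0]]
large_dish 0.89 [ 0.712 -0.336  0.019]
large_dish 0.77 [ 0.546 -0.422  0.016]
large_dish 0.6 [ 0.619 -0.303  0.016]
small_dish 0.73 [ 0.693 -0.219  0.017]
small_dish 0.68 [ 0.626 -0.149  0.016]
small_dish 0.6 [ 0.707 -0.091  0.018]
small_dish 0.56 [0.629 0.003 0.07 ]
sample_jar 0.78 [0.609 0.277 0.052]
short_tube 0.54 [0.627 0.001 0.07 ]
tall_tube 0.73 [0.625 0.143 0.099]
short_tray 0.8 [0.451 0.238 0.   ]
long_tray 0.88 [ 0.438 -0.241 -0.001]
micro_rack 0.63 [0.44  0.009 0.033]
micro_rack 0.24 [0.624 0.141 0.098]
scene [[0.88, 0.293, -0.374, 0.973], [0.475, -0.57, 0.67, -0.764], [-0.017, -0.767, -0.641, 0.714], [0.0, 0.0, 0.0, 1.0]]
large_dish 0.93 [ 0.716 -0.347  0.016]
large_dish 0.67 [ 0.618 -0.312  0.016]
large_dish 0.52 [ 0.556 -0.442  0.019]
small_dish 0.73 [ 0.634 -0.154  0.017]
small_dish 0.71 [ 0.694 -0.228  0.018]
small_dish 0.71 [ 0.712 -0.102  0.012]
sample_jar 0.52 [0.616 0.264 0.043]
short_tube 0.79 [ 0.633 -0.011  0.051]
tall_tube 0.55 [0.629 0.135 0.062]
short_tray 0.58 [0.448 0.235 0.002]
long_tray 0.96 [ 0.44  -0.25   0.003]
micro_rack 0.87 [ 0.445 -0.012  0.033]
0.9 [[-9.48992168e-01 -3.15299644e-01  2.10334563e-05]
 [-3.15299644e-01  9.48992168e-01 -2.12792540e-05]
 [-1.32512441e-05 -2.68256866e-05 -1.00000000e+00]] [ 0.19708475 -0.59308187  0.22258052]
```

View pics/top0.png

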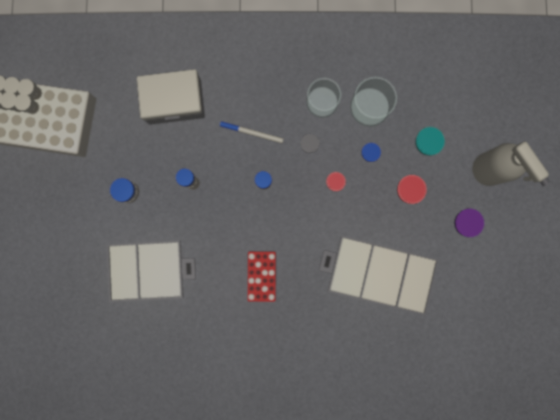

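View pics/scene0.png

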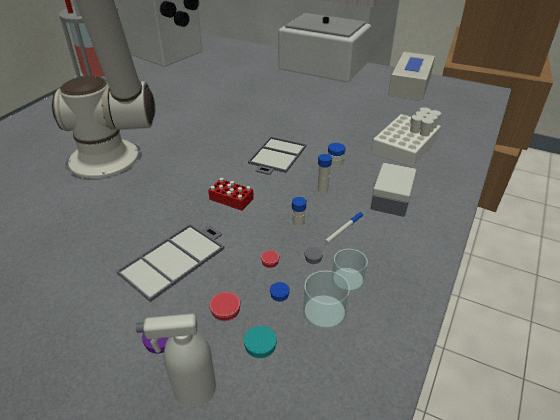

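Candidates in the top view:
- Large dish: red (412,189). Not purple (469,222) or teal (430,141).
- Small dish: red (336,181). Not blue (371,152) or grey (310,143).
- Jar: (122,190), not the glass beakers (323,97) and (375,100).
- Tall tube: (185,178). Short tube: (263,180).
- Tray tabs: short tray (189,268), pointing to -y. Long tray (328,262), pointing to +y.

Next I measure these more precisely.

```bash
python3 - <<'E'
from h import *
im=capture('top');hsv=cv2.cvtColor(im,cv2.COLOR_BGR2HSV)
H,S,V=[hsv[...,i].astype(int) for i in range(3)]
red=((H<10)|(H>170))&(S>110)&(V>90); blue=(H>100)&(H<130)&(S>120)&(V>70)
def blob(m,px):
    n,l,st,ce=cv2.connectedComponentsWithStats(m.astype('uint8'));
    ids=[i for i in range(1,n) if st[i,4]>15]; i=min(ids,key=lambda i:np.hypot(*(ce[i]-px))); 
    return (l==i).astype('uint8'),ce[i],st[i,4]
for n,m,px,z in [('large',red,(412,189),.018),('small',red,(336,181),.016),('jar',blue,(122,190),.052),('tall',blue,(185,178),.1),('short',blue,(263,180),.065)]:
    b,c,a=blob(m,px); (u,v),r=cv2.minEnclosingCircle(np.argwhere(b)[:,::-1].astype(np.float32))
    print(n,c.round(1),a,(round(u,1),round(v,1),round(r,1)),ray_z('top',[c,(u,v)],z).round(4)[:,:2].tolist())
for t in ['short_tray','long_tray','micro_rack']:
    m=trace(t,'top')[0]['mask'].astype('uint8');print(t,m.sum())
    if t!='micro_rack':
        m=cv2.morphologyEx(m,cv2.MORPH_OPEN,np.ones((25,25),np.uint8))
    cn=max(cv2.findContours(m,0,2)[0],key=cv2.contourArea);bx=cv2.boxPoints(cv2.minAreaRect(cn))
    w=ray_z('top',bx,.009 if t!='micro_rack' else .035)[:,:2]
    e=w[1]-w[0],w[2]-w[1];print(w.mean(0).round(4),[(np.linalg.norm(q).round(4),np.degrees(np.arctan2(q[1],q[0])).round(1)) for q in e])
# white compartments
w=(S<60)&(V>120)
for px in [(124,272),(159,270),(351,267),(385,275),(416,283)]:
    b,c,a=blob(w,px);cn=max(cv2.findContours(b,0,2)[0],key=cv2.contourArea);bx=cv2.boxPoints(cv2.minAreaRect(cn));q=ray_z('top',bx,.003)[:,:2]
    print(c.round(1),a,q.mean(0).round(4),np.linalg.norm(q[1]-q[0]).round(3),np.linalg.norm(q[2]-q[1]).round(3))
cr=im[120:310,90:490];cv2.imwrite('pics/crop1.png',cv2.resize(cr,(800,380),interpolation=3))
E
```

```text
large [411.5 188.9] 623 (411.5, 189.0, 14.1) [[0.6159, -0.3024], [0.6157, -0.3024]]
small [335.5 181.1] 248 (335.5, 181.0, 8.9) [[0.6316, -0.1468], [0.6317, -0.1467]]
jar [121.7 189.6] 425 (121.6, 189.8, 11.8) [[0.6091, 0.2818], [0.6086, 0.2818]]
tall [184.4 177.1] 236 (184.5, 177.0, 8.7) [[0.6283, 0.1475], [0.6285, 0.1474]]
short [262.7 179.3] 210 (263.0, 179.2, 8.3) [[0.6287, 0.0004], [0.6288, -0.0001]]
short_tray 4632
[0.446  0.2436] [(np.float64(0.1537), np.float64(-89.7)), (np.float64(0.1183), np.float64(-179.3))]
long_tray 6086
[ 0.4407 -0.2386] [(np.float64(0.1177), np.float64(-13.7)), (np.float64(0.2171), np.float64(-103.4))]
micro_rack 1409
[0.4389 0.004 ] [(np.float64(0.0559), np.float64(-89.8)), (np.float64(0.0992), np.float64(-179.8))]
[144.9 270.7] 3800 [0.4465 0.2456] 0.146 0.114
[144.9 270.7] 3800 [0.4465 0.2456] 0.146 0.114
[382.1 274.8] 5240 [ 0.4398 -0.2447] 0.113 0.201
[382.1 274.8] 5240 [ 0.4398 -0.2447] 0.113 0.201
[382.1 274.8] 5240 [ 0.4398 -0.2447] 0.113 0.201
```

View pics/crop1.png

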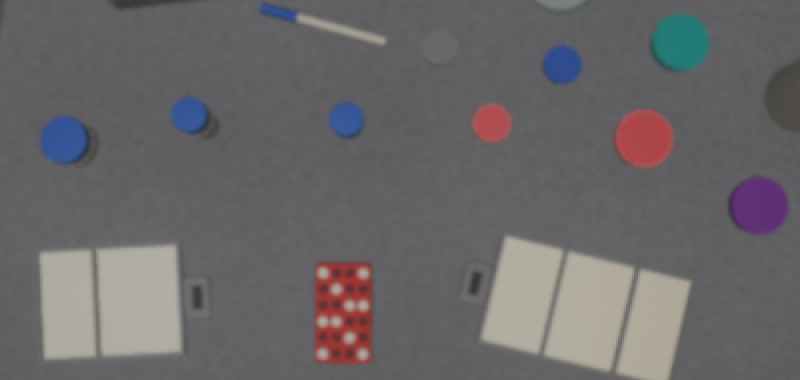

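The crop confirms the choice: the red discs at crop (644,138) large and (491,122) small, and blue caps for jar (64,140), tall tube (190,115) and short tube (346,119). The tabs sit at the +y end of the long tray and the -y end of the short one. I'll start with the large dish.

Call:
servo_tool(deltas=[{"tx": -40,"ty": 12,"az": -0.11,"claw": 87},{"tx": -80,"ty": 24,"az": -0.22},{"tx": -120,"ty": 36,"az": -0.33},{"tx": -160,"ty": 48,"az": -0.44},{"tx": -200,"ty": 60,"az": -0.55},{"tx": -240,"ty": 72,"az": -0.66},{"tx": -280,"ty": 84,"az": -0.77},{"tx": -320,"ty": 96,"az": -0.88},{"tx": -360,"ty": 108,"az": -0.99},{"tx": -400,"ty": 120,"az": -1.1},{"tx": -440,"ty": 132,"az": -1.21},{"tx": -480,"ty": 142,"az": -1.25}])

```text
schema error: expected keys tx, ty, tz, ax, ay, az, claw
```

```bash
cat >> h.py <<'E'
def go(x,y,z,yaw):
    s=sense();R=np.array(s['ee_rot']);p=np.array(s['tcp_pos'])
    d=R.T@(np.array([x,y,z])-p)*1000
    cy=np.degrees(np.arctan2(R[1,1],R[0,1]));a=(yaw-cy+180)%360-180
    print('t',round(s['time_s'],2),'tcp',p.round(4),'yaw',cy.round(2),'delta',d.round(1),'az',(-np.radians(a)).round(3),'w',s['gripper_width'],'F',np.round(s['wrist_force'],1),s['gripper_force'],'J',np.round(s['joints'],0))
TRAY={'short':(.4465,.2456),'long':(.4398,-.2447)}
E
python3 - <<'E'
from h import *
go(.616,-.3025,.10,180)
im=capture('wrist');cv2.imwrite('pics/w1.png',im)
# tray axes from top view white region long axis
im=capture('top');hsv=cv2.cvtColor(im,cv2.COLOR_BGR2HSV)
w=((hsv[...,1]<60)&(hsv[...,2]>120)).astype('uint8')
n,l,st,ce=cv2.connectedComponentsWithStats(w)
for px in [(144,270),(382,275)]:
    i=min([i for i in range(1,n) if st[i,4]>1500],key=lambda i:np.hypot(*(ce[i]-px)))
    b=cv2.boxPoints(cv2.minAreaRect(np.argwhere(l==i)[:,::-1].astype(np.float32)));q=ray_z('top',b,.003)[:,:2]
    print(st[i,4],q.mean(0).round(4),[(np.linalg.norm(e).round(3),np.degrees(np.arctan2(e[1],e[0])).round(1)) for e in np.roll(q,-1,0)-q])
E
```

```text
t 1.1 tcp [ 0.1971 -0.5931  0.2226] yaw 108.38 delta [-489.2  143.7  122.6] az -1.25 w 0.9998586361626836 F [-0.6 -1.1  0.1] 0.0 J [-57.  22.   0.   0. -68. -15.]
3802 [0.4465 0.2456] [(np.float64(0.146), np.float64(-86.8)), (np.float64(0.114), np.float64(-176.4)), (np.float64(0.145), np.float64(93.4)), (np.float64(0.114), np.float64(4.0))]
5242 [ 0.4397 -0.245 ] [(np.float64(0.113), np.float64(-14.1)), (np.float64(0.201), np.float64(-103.9)), (np.float64(0.114), np.float64(165.4)), (np.float64(0.2), np.float64(76.1))]
```

View pics/w1.png

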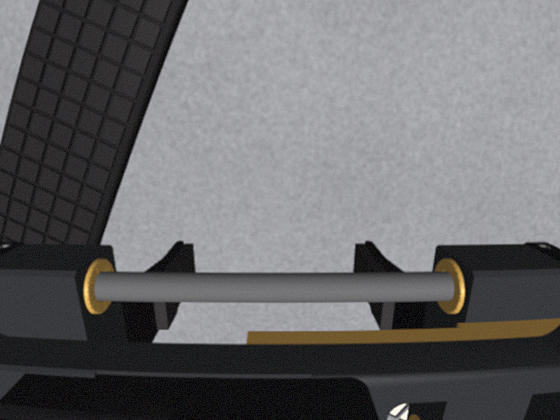

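The wrist view shows bare table and a dark perforated item at upper left (100,100), with the finger tips at (180,260) and (370,260). The move was refused because every row needs all the keys, so nothing moved. I'll resend it in full.

Call:
servo_tool(deltas=[{"tx": -40,"ty": 12,"tz": 0,"ax": 0,"ay": 0,"az": -0.11,"claw": 87},{"tx": -80,"ty": 24,"tz": 0,"ax": 0,"ay": 0,"az": -0.22,"claw": 87},{"tx": -120,"ty": 36,"tz": 0,"ax": 0,"ay": 0,"az": -0.33,"claw": 87},{"tx": -160,"ty": 48,"tz": 0,"ax": 0,"ay": 0,"az": -0.44,"claw": 87},{"tx": -200,"ty": 60,"tz": 0,"ax": 0,"ay": 0,"az": -0.55,"claw": 87},{"tx": -240,"ty": 72,"tz": 0,"ax": 0,"ay": 0,"az": -0.66,"claw": 87},{"tx": -280,"ty": 84,"tz": 0,"ax": 0,"ay": 0,"az": -0.77,"claw": 87},{"tx": -320,"ty": 96,"tz": 0,"ax": 0,"ay": 0,"az": -0.88,"claw": 87},{"tx": -360,"ty": 108,"tz": 20,"ax": 0,"ay": 0,"az": -0.99,"claw": 87},{"tx": -400,"ty": 120,"tz": 40,"ax": 0,"ay": 0,"az": -1.1,"claw": 87},{"tx": -440,"ty": 132,"tz": 60,"ax": 0,"ay": 0,"az": -1.21,"claw": 87},{"tx": -480,"ty": 143.7,"tz": 80,"ax": 0,"ay": 0,"az": -1.25,"claw": 87}])

```text
time_s: 2.2
tcp_pos: [0.5946, -0.3138, 0.1503]
ee_rot: [[0.005, -1.0, 0.001], [-1.0, -0.005, -0.0], [0.0, -0.001, -1.0]]
wrist_force: [-0.5, -0.7, 0.0]
gripper_width: 0.999
gripper_force: 0.0
```

```bash
python3 - <<'E'
from h import *
go(.616,-.3025,.004,180)
im=capture('wrist');cv2.imwrite('pics/w2.png',im)
E
```

```text
t 2.2 tcp [ 0.5946 -0.3138  0.1503] yaw -179.73 delta [-11.3 -21.4 146.3] az 0.005 w 0.9994595152705639 F [-0.5 -0.7  0. ] 0.0 J [-14.  30.   2.   0. -62.  14.]
```

View pics/w2.png

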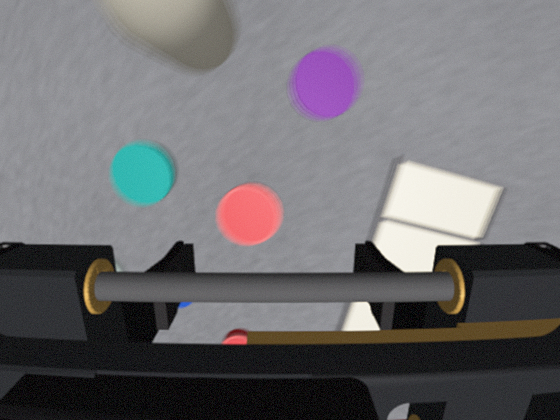

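The wrist view shows the red dish (249,213) ahead of the fingers, with the purple one (325,83) and teal one (143,172) clear of it. Descending and closing.

Call:
servo_tool(deltas=[{"tx": -2.8,"ty": -8.7,"tz": 25,"ax": 0,"ay": 0,"az": 0,"claw": 87},{"tx": -2.8,"ty": -8.7,"tz": 55,"ax": 0,"ay": 0,"az": 0,"claw": 87},{"tx": -2.8,"ty": -8.7,"tz": 85,"ax": 0,"ay": 0,"az": 0,"claw": 87},{"tx": -2.8,"ty": -8.7,"tz": 110,"ax": 0,"ay": 0,"az": 0,"claw": 87},{"tx": -2.8,"ty": -8.7,"tz": 128,"ax": 0,"ay": 0,"az": 0,"claw": 87},{"tx": -2.8,"ty": -8.7,"tz": 138,"ax": 0,"ay": 0,"az": 0,"claw": 87},{"tx": -2.8,"ty": -8.7,"tz": 138,"ax": 0,"ay": 0,"az": 0,"claw": 87},{"tx": -2.8,"ty": -8.7,"tz": 138,"ax": 0,"ay": 0,"az": 0,"claw": 50},{"tx": -2.8,"ty": -8.7,"tz": 138,"ax": 0,"ay": 0,"az": 0,"claw": 50},{"tx": -2.8,"ty": -8.7,"tz": 138,"ax": 0,"ay": 0,"az": 0,"claw": 50},{"tx": -2.8,"ty": -8.7,"tz": 138,"ax": 0,"ay": 0,"az": 0,"claw": 50},{"tx": -2.8,"ty": -8.7,"tz": 138,"ax": 0,"ay": 0,"az": 0,"claw": 50}])

```text
time_s: 3.25
tcp_pos: [0.6025, -0.3126, 0.014]
ee_rot: [[0.0, -1.0, 0.002], [-1.0, -0.0, -0.001], [0.001, -0.002, -1.0]]
wrist_force: [0.3, 0.4, 0.6]
gripper_width: 0.705
gripper_force: 0.2
```

```bash
python3 - <<'E'
from h import *
c=np.radians(93.4);x,y=.4465-.03*np.cos(c),.2456-.03*np.sin(c)
print(x,y);go(x,y,.0075,183.4)
E
```

```text
0.4482791912072789 0.21565280516228705
t 3.25 tcp [ 0.6025 -0.3126  0.014 ] yaw -180.0 delta [-528.3  154.2    5.9] az -0.059 w 0.7049861884423586 F [0.3 0.4 0.6] 0.18278420437127352 J [-14.  38.  -4.   0. -47.  14.]
```

Moves start from the achieved pose, so this one landed 10 mm off and too high. I'll open, correct and regrasp.

Call:
servo_tool(deltas=[{"tx": 0,"ty": 0,"tz": 0,"ax": 0,"ay": 0,"az": 0,"claw": 87},{"tx": 0,"ty": 0,"tz": 0,"ax": 0,"ay": 0,"az": 0,"claw": 87},{"tx": 0,"ty": 0,"tz": 0,"ax": 0,"ay": 0,"az": 0,"claw": 87},{"tx": -5,"ty": -7,"tz": 0,"ax": 0,"ay": 0,"az": 0,"claw": 87},{"tx": -10,"ty": -13.5,"tz": 0,"ax": 0,"ay": 0,"az": 0,"claw": 87},{"tx": -10,"ty": -13.5,"tz": 5,"ax": 0,"ay": 0,"az": 0,"claw": 87},{"tx": -10,"ty": -13.5,"tz": 10,"ax": 0,"ay": 0,"az": 0,"claw": 87},{"tx": -10,"ty": -13.5,"tz": 10,"ax": 0,"ay": 0,"az": 0,"claw": 50},{"tx": -10,"ty": -13.5,"tz": 10,"ax": 0,"ay": 0,"az": 0,"claw": 50},{"tx": -10,"ty": -13.5,"tz": 10,"ax": 0,"ay": 0,"az": 0,"claw": 50},{"tx": -10,"ty": -13.5,"tz": 10,"ax": 0,"ay": 0,"az": 0,"claw": 50},{"tx": -10,"ty": -13.5,"tz": 10,"ax": 0,"ay": 0,"az": 0,"claw": 50}])

```text
time_s: 4.25
tcp_pos: [0.6152, -0.3026, 0.003]
ee_rot: [[-0.0, -1.0, 0.0], [-1.0, 0.0, -0.0], [0.0, -0.0, -1.0]]
wrist_force: [0.4, -1.0, 0.6]
gripper_width: 0.705
gripper_force: 0.1
```

```bash
python3 - <<'E'
from h import *
for i in range(2): capture('top')
go(.4483,.2157,.0075,183.4)
E
```

```text
t 4.35 tcp [ 0.6153 -0.3026  0.003 ] yaw 179.99 delta [-518.2  167.1   -4.6] az -0.06 w 0.6862896561709825 F [-0.7 -1.  -0.9] 29.99996244907379 J [-13.  39.  -4.   0. -47.  13.]
```

Call:
servo_tool(deltas=[{"tx": 0,"ty": 0,"tz": -20,"ax": 0,"ay": 0,"az": 0,"claw": 50},{"tx": 0,"ty": 0,"tz": -50,"ax": 0,"ay": 0,"az": 0,"claw": 50},{"tx": -15,"ty": 5,"tz": -85,"ax": 0,"ay": 0,"az": 0,"claw": 50},{"tx": -40,"ty": 13,"tz": -115,"ax": 0,"ay": 0,"az": 0,"claw": 50},{"tx": -75,"ty": 24,"tz": -115,"ax": 0,"ay": 0,"az": 0,"claw": 50},{"tx": -110,"ty": 35,"tz": -115,"ax": 0,"ay": 0,"az": 0,"claw": 50},{"tx": -145,"ty": 47,"tz": -115,"ax": 0,"ay": 0,"az": 0,"claw": 50},{"tx": -180,"ty": 58,"tz": -115,"ax": 0,"ay": 0,"az": 0,"claw": 50},{"tx": -215,"ty": 69,"tz": -115,"ax": 0,"ay": 0,"az": 0,"claw": 50},{"tx": -250,"ty": 81,"tz": -115,"ax": 0,"ay": 0,"az": 0,"claw": 50},{"tx": -285,"ty": 92,"tz": -115,"ax": 0,"ay": 0,"az": 0,"claw": 50},{"tx": -320,"ty": 103,"tz": -115,"ax": 0,"ay": 0,"az": 0,"claw": 50}])

```text
time_s: 5.35
tcp_pos: [0.5115, 0.0191, 0.1182]
ee_rot: [[-0.0, -1.0, 0.001], [-1.0, 0.0, 0.0], [-0.0, -0.001, -1.0]]
wrist_force: [0.4, -0.1, -0.9]
gripper_width: 0.676
gripper_force: 30.0
```

```bash
python3 - <<'E'
from h import *
go(.4483,.2157,.05,183.4)
E
```

```text
t 5.35 tcp [0.5115 0.0191 0.1182] yaw 179.99 delta [-196.6   63.4   68.3] az -0.06 w 0.6758167261580573 F [ 0.4 -0.1 -0.9] 29.997597634792328 J [ 20.  17. -24.  -0. -49. -20.]
```

Call:
servo_tool(deltas=[{"tx": -35,"ty": 11,"tz": 0,"ax": 0,"ay": 0,"az": -0.02,"claw": 50},{"tx": -70,"ty": 22,"tz": 0,"ax": 0,"ay": 0,"az": -0.04,"claw": 50},{"tx": -105,"ty": 34,"tz": 0,"ax": 0,"ay": 0,"az": -0.06,"claw": 50},{"tx": -140,"ty": 45,"tz": 10,"ax": 0,"ay": 0,"az": -0.06,"claw": 50},{"tx": -170,"ty": 55,"tz": 30,"ax": 0,"ay": 0,"az": -0.06,"claw": 50},{"tx": -190,"ty": 61,"tz": 50,"ax": 0,"ay": 0,"az": -0.06,"claw": 50},{"tx": -196.6,"ty": 63.4,"tz": 68,"ax": 0,"ay": 0,"az": -0.06,"claw": 50},{"tx": -196.6,"ty": 63.4,"tz": 68,"ax": 0,"ay": 0,"az": -0.06,"claw": 50},{"tx": -196.6,"ty": 63.4,"tz": 68,"ax": 0,"ay": 0,"az": -0.06,"claw": 50}])

```text
time_s: 6.1
tcp_pos: [0.4485, 0.214, 0.0495]
ee_rot: [[0.061, -0.998, -0.001], [-0.998, -0.061, -0.002], [0.001, 0.001, -1.0]]
wrist_force: [-0.3, -0.2, 1.0]
gripper_width: 0.682
gripper_force: 30.0
```

```bash
python3 - <<'E'
from h import *
im=capture('wrist')
go(.4483,.2157,.0065,183.4)
cv2.imwrite('pics/w3.png',im)
E
```

```text
t 6.15 tcp [0.4493 0.2141 0.0504] yaw -176.54 delta [-1.7  0.9 43.9] az 0.001 w 0.6826773478507439 F [ 0.4 -0.2  0. ] 29.999936521053314 J [ 44.  22. -30.   0. -39. -41.]
```

View pics/w3.png

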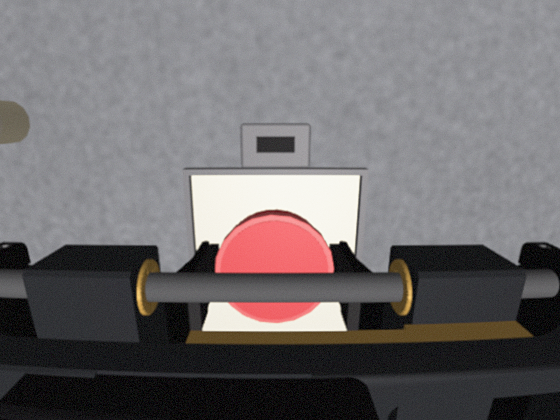

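The dish is held level at (275,267), centred between the walls (x 190–360) with the tab ahead at (275,145). Lowering and releasing.

Call:
servo_tool(deltas=[{"tx": -1.7,"ty": 0.9,"tz": 12,"ax": 0,"ay": 0,"az": 0,"claw": 50},{"tx": -1.7,"ty": 0.9,"tz": 25,"ax": 0,"ay": 0,"az": 0,"claw": 50},{"tx": -1.7,"ty": 0.9,"tz": 36,"ax": 0,"ay": 0,"az": 0,"claw": 50},{"tx": -1.7,"ty": 0.9,"tz": 41,"ax": 0,"ay": 0,"az": 0,"claw": 50},{"tx": -1.7,"ty": 0.9,"tz": 43.5,"ax": 0,"ay": 0,"az": 0,"claw": 50},{"tx": -1.7,"ty": 0.9,"tz": 43.5,"ax": 0,"ay": 0,"az": 0,"claw": 50},{"tx": -1.7,"ty": 0.9,"tz": 43.5,"ax": 0,"ay": 0,"az": 0,"claw": 68},{"tx": -1.7,"ty": 0.9,"tz": 43.5,"ax": 0,"ay": 0,"az": 0,"claw": 68},{"tx": -1.7,"ty": 0.9,"tz": 43.5,"ax": 0,"ay": 0,"az": 0,"claw": 68},{"tx": -1.7,"ty": 0.9,"tz": 30,"ax": 0,"ay": 0,"az": 0,"claw": 68},{"tx": -1.7,"ty": 0.9,"tz": 0,"ax": 0,"ay": 0,"az": 0,"claw": 80},{"tx": -1.7,"ty": 0.9,"tz": -40,"ax": 0,"ay": 0,"az": 0,"claw": 87}])

```text
time_s: 7.15
tcp_pos: [0.4462, 0.2144, 0.0888]
ee_rot: [[0.06, -0.998, -0.005], [-0.998, -0.06, -0.004], [0.004, 0.005, -1.0]]
wrist_force: [1.5, 1.1, 1.4]
gripper_width: 0.86
gripper_force: 0.0
```

```bash
python3 - <<'E'
from h import *
im=capture('wrist')
go(.6085,.2818,.16,180)
go(.6317,-.1468,.16,180)
cv2.imwrite('pics/w4.png',im)
E
```

```text
t 7.2 tcp [0.4515 0.2183 0.0982] yaw -176.41 delta [ -53.9 -161.3  -59.7] az 0.063 w 0.9006420092616608 F [2.6 1.6 5.8] 0.0 J [ 44.  17. -27.   0. -45. -41.]
t 7.2 tcp [0.4515 0.2183 0.0982] yaw -176.41 delta [ 375.3 -157.6  -62.2] az 0.063 w 0.9006420092616608 F [2.6 1.6 5.8] 0.0 J [ 44.  17. -27.   0. -45. -41.]
```

View pics/w4.png

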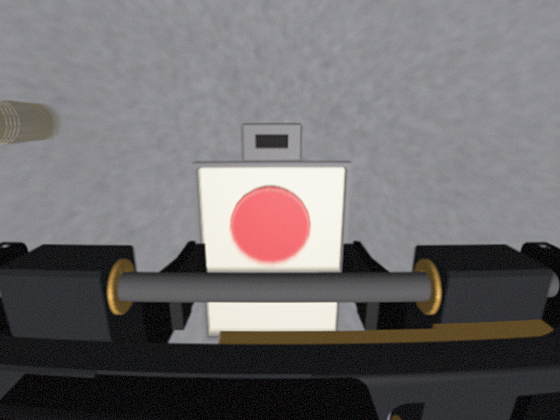

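The dish lies flat in its compartment, centred (270,225). Next is the small dish.

Call:
servo_tool(deltas=[{"tx": 10,"ty": -5,"tz": -20,"ax": 0,"ay": 0,"az": 0.02,"claw": 87},{"tx": 40,"ty": -17,"tz": -45,"ax": 0,"ay": 0,"az": 0.04,"claw": 87},{"tx": 75,"ty": -32,"tz": -50,"ax": 0,"ay": 0,"az": 0.063,"claw": 87},{"tx": 110,"ty": -46,"tz": -50,"ax": 0,"ay": 0,"az": 0.063,"claw": 87},{"tx": 145,"ty": -61,"tz": -50,"ax": 0,"ay": 0,"az": 0.063,"claw": 87},{"tx": 180,"ty": -76,"tz": -50,"ax": 0,"ay": 0,"az": 0.063,"claw": 87},{"tx": 215,"ty": -90,"tz": -50,"ax": 0,"ay": 0,"az": 0.063,"claw": 87},{"tx": 250,"ty": -105,"tz": -50,"ax": 0,"ay": 0,"az": 0.063,"claw": 87},{"tx": 285,"ty": -120,"tz": -50,"ax": 0,"ay": 0,"az": 0.063,"claw": 87},{"tx": 320,"ty": -134,"tz": -40,"ax": 0,"ay": 0,"az": 0.063,"claw": 87},{"tx": 350,"ty": -147,"tz": -20,"ax": 0,"ay": 0,"az": 0.063,"claw": 87},{"tx": 375,"ty": -157.6,"tz": 0,"ax": 0,"ay": 0,"az": 0.063,"claw": 87}])

```text
time_s: 8.2
tcp_pos: [0.6293, -0.1515, 0.0903]
ee_rot: [[-0.004, -1.0, 0.004], [-1.0, 0.004, -0.0], [0.0, -0.004, -1.0]]
wrist_force: [0.5, 0.1, -0.2]
gripper_width: 1.002
gripper_force: 0.0
```

```bash
python3 - <<'E'
from h import *
capture('top');capture('top')
go(.6317,-.1468,.0035,180)
E
```

```text
t 8.3 tcp [ 0.6263 -0.1523  0.0854] yaw 179.53 delta [-5.5 -5.9 81.8] az -0.008 w 1.001058757604773 F [-0.5 -0.2 -0.8] 0.0 J [  1.  31.  -6.  -0. -53.  -1.]
```

Call:
servo_tool(deltas=[{"tx": -5.5,"ty": -5.9,"tz": 20,"ax": 0,"ay": 0,"az": -0.008,"claw": 87},{"tx": -5.5,"ty": -5.9,"tz": 45,"ax": 0,"ay": 0,"az": -0.008,"claw": 87},{"tx": -5.5,"ty": -5.9,"tz": 65,"ax": 0,"ay": 0,"az": -0.008,"claw": 87},{"tx": -5.5,"ty": -5.9,"tz": 77,"ax": 0,"ay": 0,"az": -0.008,"claw": 87},{"tx": -5.5,"ty": -5.9,"tz": 82,"ax": 0,"ay": 0,"az": -0.008,"claw": 87},{"tx": -5.5,"ty": -5.9,"tz": 82,"ax": 0,"ay": 0,"az": -0.008,"claw": 30},{"tx": -5.5,"ty": -5.9,"tz": 82,"ax": 0,"ay": 0,"az": -0.008,"claw": 30},{"tx": -5.5,"ty": -5.9,"tz": 82,"ax": 0,"ay": 0,"az": -0.008,"claw": 30},{"tx": -5.5,"ty": -5.9,"tz": 82,"ax": 0,"ay": 0,"az": -0.008,"claw": 30},{"tx": -5.5,"ty": -5.9,"tz": 82,"ax": 0,"ay": 0,"az": -0.008,"claw": 30},{"tx": -5.5,"ty": -5.9,"tz": 82,"ax": 0,"ay": 0,"az": -0.008,"claw": 30},{"tx": -5.5,"ty": -5.9,"tz": 82,"ax": 0,"ay": 0,"az": -0.008,"claw": 30}])

```text
time_s: 9.3
tcp_pos: [0.6338, -0.1436, 0.0083]
ee_rot: [[0.005, -1.0, 0.001], [-1.0, -0.005, 0.0], [-0.0, -0.001, -1.0]]
wrist_force: [-0.2, 0.6, -0.9]
gripper_width: 0.555
gripper_force: 0.0
```

```bash
cat >> h.py <<'E'
def trayp(t,x):
    c=np.radians({'short':93.4,'long':-104}[t]);o=TRAY[t];return o[0]+x*np.cos(c),o[1]+x*np.sin(c)
E
python3 - <<'E'
from h import *
capture('top')
print([np.round(trayp('long',x),4) for x in (-.068,.003,.071)])
go(*trayp('long',-.068),.05,166)
E
```

```text
[array([ 0.4563, -0.1787]), array([ 0.4391, -0.2476]), array([ 0.4226, -0.3136])]
t 9.35 tcp [ 0.6337 -0.1436  0.0082] yaw -179.72 delta [ 34.2 177.6 -41.9] az 0.249 w 0.5102785462308047 F [-0.2  0.1 -0.4] 0.08866026531904936 J [  1.  36.  -9.   0. -44.  -1.]
```

Call:
servo_tool(deltas=[{"tx": 3,"ty": 2,"tz": 0,"ax": 0,"ay": 0,"az": 0,"claw": 60},{"tx": 3,"ty": 2,"tz": 4,"ax": 0,"ay": 0,"az": 0,"claw": 60},{"tx": 3,"ty": 2,"tz": 4.5,"ax": 0,"ay": 0,"az": 0,"claw": 30},{"tx": 3,"ty": 2,"tz": 4.5,"ax": 0,"ay": 0,"az": 0,"claw": 30},{"tx": 3,"ty": 2,"tz": 4.5,"ax": 0,"ay": 0,"az": 0,"claw": 30},{"tx": 3,"ty": 2,"tz": 4.5,"ax": 0,"ay": 0,"az": 0,"claw": 30},{"tx": 3,"ty": 2,"tz": 4.5,"ax": 0,"ay": 0,"az": 0,"claw": 30},{"tx": 3,"ty": 2,"tz": 4.5,"ax": 0,"ay": 0,"az": 0,"claw": 30},{"tx": 3,"ty": 2,"tz": 4.5,"ax": 0,"ay": 0,"az": 0,"claw": 30},{"tx": 3,"ty": 2,"tz": 4.5,"ax": 0,"ay": 0,"az": 0,"claw": 30}])

```text
time_s: 10.18
tcp_pos: [0.6317, -0.1465, 0.0034]
ee_rot: [[0.005, -1.0, 0.0], [-1.0, -0.005, -0.0], [0.0, -0.0, -1.0]]
wrist_force: [-0.4, -0.4, -0.1]
gripper_width: 0.448
gripper_force: 30.0
```

```bash
python3 - <<'E'
from h import *
capture('top')
go(*trayp('long',-.068),.05,166)
E
```

```text
t 10.23 tcp [ 0.6317 -0.1465  0.0033] yaw -179.71 delta [ 31.3 175.6 -46.7] az 0.249 w 0.4487300063352384 F [-0.1  0.7  0. ] 29.999810457229614 J [  1.  37. -10.  -0. -44.  -1.]
```

Call:
servo_tool(deltas=[{"tx": 0,"ty": 0,"tz": -20,"ax": 0,"ay": 0,"az": 0,"claw": 30},{"tx": 2,"ty": 15,"tz": -45,"ax": 0,"ay": 0,"az": 0.04,"claw": 30},{"tx": 8,"ty": 45,"tz": -50,"ax": 0,"ay": 0,"az": 0.09,"claw": 30},{"tx": 14,"ty": 80,"tz": -50,"ax": 0,"ay": 0,"az": 0.14,"claw": 30},{"tx": 20,"ty": 115,"tz": -50,"ax": 0,"ay": 0,"az": 0.19,"claw": 30},{"tx": 26,"ty": 145,"tz": -48,"ax": 0,"ay": 0,"az": 0.24,"claw": 30},{"tx": 30,"ty": 166,"tz": -47,"ax": 0,"ay": 0,"az": 0.249,"claw": 30},{"tx": 31.3,"ty": 175.6,"tz": -47,"ax": 0,"ay": 0,"az": 0.249,"claw": 30},{"tx": 31.3,"ty": 175.6,"tz": -47,"ax": 0,"ay": 0,"az": 0.249,"claw": 30},{"tx": 31.3,"ty": 175.6,"tz": -47,"ax": 0,"ay": 0,"az": 0.249,"claw": 30}])

```text
time_s: 11.07
tcp_pos: [0.4576, -0.1789, 0.051]
ee_rot: [[-0.241, -0.971, 0.002], [-0.971, 0.241, -0.001], [-0.0, -0.002, -1.0]]
wrist_force: [0.1, -0.0, -0.4]
gripper_width: 0.449
gripper_force: 30.0
```

```bash
python3 - <<'E'
from h import *
im=capture('wrist')
go(*trayp('long',-.068),.0068,166)
cv2.imwrite('pics/w5.png',im)
E
```

```text
t 11.12 tcp [ 0.4583 -0.1788  0.0509] yaw 166.08 delta [ 0.4  2.1 44.1] az 0.001 w 0.4521183971243667 F [ 0.7 -0.2 -1.1] 29.999980330467224 J [ -2.  21. -31.   0. -38. -12.]
```

View pics/w5.png

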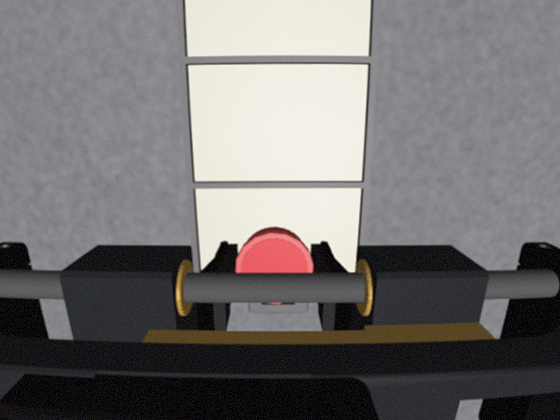

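The view is aligned with the tray: dividers at rows 184 and 61, dish at (275,265), tab below at (275,300). I'll check the position along the tray from the divider rows.

```bash
python3 - <<'E'
from h import *
s=sense();c=calibration('wrist');K=np.array([[c['fx'],0,c['cx']],[0,c['fy'],c['cy']],[0,0,1]])
T=np.eye(4);T[:3,:3]=s['ee_rot'];T[:3,3]=s['tcp_pos'];T=T@np.array(c['hand_eye'])
u=cv2.undistortPoints(np.array([[277,184],[280,61],[195,123],[369,123]],float).reshape(-1,1,2),K,np.array(c['dist'])).reshape(-1,2)
d=np.c_[u,np.ones(4)]@T[:3,:3].T;o=T[:3,3];w=o+d*((.009-o[2])/d[:,2])[:,None]
a=np.radians(-104);print(w.round(4)); r=w[:,:2]-np.array(TRAY['long']);print('along',(r@[np.cos(a),np.sin(a)]).round(4),'across',(r@[-np.sin(a),np.cos(a)]).round(4))
E
```

```text
[[ 0.449  -0.2114  0.009 ]
 [ 0.4298 -0.2827  0.009 ]
 [ 0.489  -0.2607  0.009 ]
 [ 0.3849 -0.2351  0.009 ]]
along [-0.0345  0.0393  0.0036  0.0039] across [ 0.0009 -0.0005  0.0516 -0.0556]
```

Agrees within 2 mm. Lowering and releasing.

Call:
servo_tool(deltas=[{"tx": 0.4,"ty": 2.1,"tz": 12,"ax": 0,"ay": 0,"az": 0,"claw": 30},{"tx": 0.4,"ty": 2.1,"tz": 25,"ax": 0,"ay": 0,"az": 0,"claw": 30},{"tx": 0.4,"ty": 2.1,"tz": 36,"ax": 0,"ay": 0,"az": 0,"claw": 30},{"tx": 0.4,"ty": 2.1,"tz": 42,"ax": 0,"ay": 0,"az": 0,"claw": 30},{"tx": 0.4,"ty": 2.1,"tz": 44,"ax": 0,"ay": 0,"az": 0,"claw": 30},{"tx": 0.4,"ty": 2.1,"tz": 44,"ax": 0,"ay": 0,"az": 0,"claw": 30},{"tx": 0.4,"ty": 2.1,"tz": 44,"ax": 0,"ay": 0,"az": 0,"claw": 55},{"tx": 0.4,"ty": 2.1,"tz": 44,"ax": 0,"ay": 0,"az": 0,"claw": 55},{"tx": 0.4,"ty": 2.1,"tz": 44,"ax": 0,"ay": 0,"az": 0,"claw": 55},{"tx": 0.4,"ty": 2.1,"tz": 30,"ax": 0,"ay": 0,"az": 0,"claw": 60},{"tx": 0.4,"ty": 2.1,"tz": 0,"ax": 0,"ay": 0,"az": 0,"claw": 80},{"tx": 0.4,"ty": 2.1,"tz": -40,"ax": 0,"ay": 0,"az": 0,"claw": 87}])

```text
time_s: 12.12
tcp_pos: [0.4519, -0.1784, 0.089]
ee_rot: [[-0.242, -0.97, -0.007], [-0.97, 0.242, 0.001], [0.001, 0.007, -1.0]]
wrist_force: [0.8, -0.4, 0.5]
gripper_width: 0.751
gripper_force: 0.0
```

```bash
python3 - <<'E'
from h import *
capture('top');capture('top')
go(.6285,.0,.13,180)
E
```

```text
t 12.22 tcp [ 0.4588 -0.1794  0.0962] yaw 166.12 delta [-214.9 -122.2  -32. ] az -0.242 w 0.8485299732041205 F [ 1.1  0.3 -0.4] 0.0 J [ -2.  17. -28.   0. -44. -12.]
```

Call:
servo_tool(deltas=[{"tx": -18,"ty": -10,"tz": -20,"ax": 0,"ay": 0,"az": -0.03,"claw": 87},{"tx": -48,"ty": -27,"tz": -34,"ax": 0,"ay": 0,"az": -0.07,"claw": 87},{"tx": -80,"ty": -45,"tz": -34,"ax": 0,"ay": 0,"az": -0.11,"claw": 87},{"tx": -112,"ty": -63,"tz": -34,"ax": 0,"ay": 0,"az": -0.15,"claw": 87},{"tx": -144,"ty": -81,"tz": -34,"ax": 0,"ay": 0,"az": -0.19,"claw": 87},{"tx": -175,"ty": -99,"tz": -34,"ax": 0,"ay": 0,"az": -0.23,"claw": 87},{"tx": -200,"ty": -113,"tz": -34,"ax": 0,"ay": 0,"az": -0.242,"claw": 87},{"tx": -215,"ty": -122,"tz": -34,"ax": 0,"ay": 0,"az": -0.242,"claw": 87},{"tx": -215,"ty": -122,"tz": -34,"ax": 0,"ay": 0,"az": -0.242,"claw": 87},{"tx": -215,"ty": -122,"tz": -34,"ax": 0,"ay": 0,"az": -0.242,"claw": 87}])

```text
time_s: 13.05
tcp_pos: [0.6244, 0.0012, 0.1235]
ee_rot: [[-0.001, -1.0, -0.001], [-1.0, 0.001, -0.0], [0.0, 0.001, -1.0]]
wrist_force: [-0.4, -0.3, -0.4]
gripper_width: 0.997
gripper_force: 0.0
```

```bash
python3 - <<'E'
from h import *
im=capture('top');cv2.imwrite('pics/t2.png',im)
go(.6285,.0,.036,180)
E
```

```text
t 13.1 tcp [6.238e-01 5.000e-04 1.237e-01] yaw 179.89 delta [ 0.4 -4.8 87.7] az -0.002 w 0.9960654962706001 F [-0.5 -0.4 -0.5] 0.0 J [ 15.  27.  -7.  -0. -56. -15.]
```

View pics/t2.png

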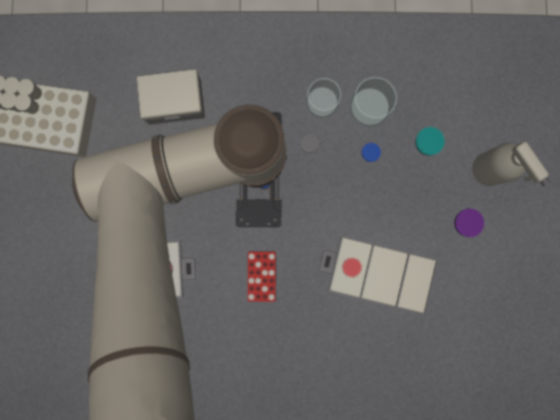

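The small dish (352,267) sits in the tab compartment, and the gripper is over the short tube (263,182). Descending.

Call:
servo_tool(deltas=[{"tx": 0.4,"ty": -4.8,"tz": 20,"ax": 0,"ay": 0,"az": 0,"claw": 87},{"tx": 0.4,"ty": -4.8,"tz": 45,"ax": 0,"ay": 0,"az": 0,"claw": 87},{"tx": 0.4,"ty": -4.8,"tz": 70,"ax": 0,"ay": 0,"az": 0,"claw": 87},{"tx": 0.4,"ty": -4.8,"tz": 83,"ax": 0,"ay": 0,"az": 0,"claw": 70},{"tx": 0.4,"ty": -4.8,"tz": 87,"ax": 0,"ay": 0,"az": 0,"claw": 25},{"tx": 0.4,"ty": -4.8,"tz": 87,"ax": 0,"ay": 0,"az": 0,"claw": 25},{"tx": 0.4,"ty": -4.8,"tz": 87,"ax": 0,"ay": 0,"az": 0,"claw": 25},{"tx": 0.4,"ty": -4.8,"tz": 87,"ax": 0,"ay": 0,"az": 0,"claw": 25},{"tx": 0.4,"ty": -4.8,"tz": 87,"ax": 0,"ay": 0,"az": 0,"claw": 25},{"tx": 0.4,"ty": -4.8,"tz": 87,"ax": 0,"ay": 0,"az": 0,"claw": 25},{"tx": 0.4,"ty": -4.8,"tz": 87,"ax": 0,"ay": 0,"az": 0,"claw": 25},{"tx": 0.4,"ty": -4.8,"tz": 87,"ax": 0,"ay": 0,"az": 0,"claw": 25}])

```text
time_s: 14.1
tcp_pos: [0.6294, 0.0002, 0.0378]
ee_rot: [[-0.002, -1.0, 0.001], [-1.0, 0.002, 0.0], [-0.0, -0.001, -1.0]]
wrist_force: [-0.6, -1.0, -0.6]
gripper_width: 0.404
gripper_force: 0.0
```

```bash
python3 - <<'E'
from h import *
capture('top');capture('top');capture('top')
go(*trayp('long',.071),.1,166)
E
```

```text
t 14.25 tcp [6.293e-01 2.000e-04 3.770e-02] yaw 179.9 delta [314.1 206.1 -62.3] az 0.243 w 0.37555763028209876 F [-0.7 -0.   2.2] 29.978283857926726 J [ 15.  33. -11.   0. -46. -15.]
```

Call:
servo_tool(deltas=[{"tx": 0,"ty": 0,"tz": -20,"ax": 0,"ay": 0,"az": 0,"claw": 25},{"tx": 15,"ty": 10,"tz": -45,"ax": 0,"ay": 0,"az": 0.03,"claw": 25},{"tx": 43,"ty": 28,"tz": -62,"ax": 0,"ay": 0,"az": 0.06,"claw": 25},{"tx": 75,"ty": 49,"tz": -62,"ax": 0,"ay": 0,"az": 0.09,"claw": 25},{"tx": 107,"ty": 70,"tz": -62,"ax": 0,"ay": 0,"az": 0.12,"claw": 25},{"tx": 139,"ty": 91,"tz": -62,"ax": 0,"ay": 0,"az": 0.15,"claw": 25},{"tx": 171,"ty": 112,"tz": -62,"ax": 0,"ay": 0,"az": 0.18,"claw": 25},{"tx": 203,"ty": 133,"tz": -62,"ax": 0,"ay": 0,"az": 0.21,"claw": 25},{"tx": 235,"ty": 154,"tz": -62,"ax": 0,"ay": 0,"az": 0.23,"claw": 25},{"tx": 267,"ty": 175,"tz": -62,"ax": 0,"ay": 0,"az": 0.243,"claw": 25},{"tx": 294,"ty": 193,"tz": -62,"ax": 0,"ay": 0,"az": 0.243,"claw": 25},{"tx": 314,"ty": 206,"tz": -62,"ax": 0,"ay": 0,"az": 0.243,"claw": 25}])

```text
time_s: 15.25
tcp_pos: [0.4206, -0.3152, 0.0993]
ee_rot: [[-0.244, -0.97, -0.0], [-0.97, 0.244, 0.0], [-0.0, 0.001, -1.0]]
wrist_force: [-0.1, 0.1, -0.7]
gripper_width: 0.384
gripper_force: 30.0
```

```bash
python3 - <<'E'
from h import *
capture('top');capture('top')
go(*trayp('long',.071),.0415,166)
E
```

```text
t 15.35 tcp [ 0.4203 -0.3156  0.0991] yaw 165.69 delta [-2.5 -1.8 57.6] az -0.005 w 0.37652257443707654 F [-0.1  0.1  0.1] 29.986249543726444 J [-19.  20. -23.  -0. -47.   5.]
```

Call:
servo_tool(deltas=[{"tx": -2.5,"ty": -1.8,"tz": 15,"ax": 0,"ay": 0,"az": -0.005,"claw": 25},{"tx": -2.5,"ty": -1.8,"tz": 35,"ax": 0,"ay": 0,"az": -0.005,"claw": 25},{"tx": -2.5,"ty": -1.8,"tz": 48,"ax": 0,"ay": 0,"az": -0.005,"claw": 25},{"tx": -2.5,"ty": -1.8,"tz": 55,"ax": 0,"ay": 0,"az": -0.005,"claw": 25},{"tx": -2.5,"ty": -1.8,"tz": 57.5,"ax": 0,"ay": 0,"az": -0.005,"claw": 25},{"tx": -2.5,"ty": -1.8,"tz": 57.5,"ax": 0,"ay": 0,"az": -0.005,"claw": 25},{"tx": -2.5,"ty": -1.8,"tz": 57.5,"ax": 0,"ay": 0,"az": -0.005,"claw": 50},{"tx": -2.5,"ty": -1.8,"tz": 57.5,"ax": 0,"ay": 0,"az": -0.005,"claw": 55},{"tx": -2.5,"ty": -1.8,"tz": 57.5,"ax": 0,"ay": 0,"az": -0.005,"claw": 60},{"tx": -2.5,"ty": -1.8,"tz": 57.5,"ax": 0,"ay": 0,"az": -0.005,"claw": 70},{"tx": -2.5,"ty": -1.8,"tz": 30,"ax": 0,"ay": 0,"az": -0.005,"claw": 80},{"tx": -2.5,"ty": -1.8,"tz": -10,"ax": 0,"ay": 0,"az": -0.005,"claw": 87}])

```text
time_s: 16.35
tcp_pos: [0.4222, -0.3103, 0.1069]
ee_rot: [[-0.238, -0.971, -0.008], [-0.971, 0.238, 0.004], [-0.002, 0.009, -1.0]]
wrist_force: [1.3, -0.0, 0.2]
gripper_width: 0.745
gripper_force: 0.0
```

```bash
python3 - <<'E'
from h import *
capture('wrist');im=capture('wrist');cv2.imwrite('pics/w6.png',im)
go(.6088,.2818,.18,180)
E
```

```text
t 16.45 tcp [ 0.4292 -0.3136  0.1156] yaw 166.35 delta [-620.8  -35.   -65.9] az -0.238 w 0.8385882495684662 F [0.6 0.4 0.1] 0.0 J [-19.  19. -22.   0. -49.   5.]
```

View pics/w6.png

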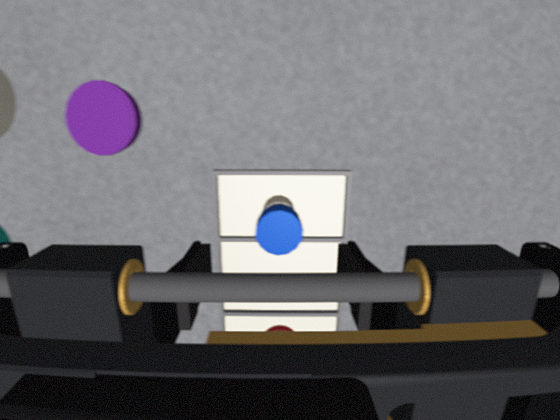

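The short tube stands upright (279,228) in the last compartment. Next is the jar.

Call:
servo_tool(deltas=[{"tx": -25,"ty": -2,"tz": -25,"ax": 0,"ay": 0,"az": -0.02,"claw": 87},{"tx": -60,"ty": -4,"tz": -50,"ax": 0,"ay": 0,"az": -0.04,"claw": 87},{"tx": -98,"ty": -6,"tz": -62,"ax": 0,"ay": 0,"az": -0.07,"claw": 87},{"tx": -136,"ty": -8,"tz": -62,"ax": 0,"ay": 0,"az": -0.1,"claw": 87},{"tx": -174,"ty": -10,"tz": -62,"ax": 0,"ay": 0,"az": -0.13,"claw": 87},{"tx": -212,"ty": -12,"tz": -62,"ax": 0,"ay": 0,"az": -0.16,"claw": 87},{"tx": -250,"ty": -14,"tz": -62,"ax": 0,"ay": 0,"az": -0.19,"claw": 87},{"tx": -288,"ty": -16,"tz": -62,"ax": 0,"ay": 0,"az": -0.22,"claw": 87},{"tx": -326,"ty": -18,"tz": -62,"ax": 0,"ay": 0,"az": -0.238,"claw": 87},{"tx": -364,"ty": -20,"tz": -62,"ax": 0,"ay": 0,"az": -0.238,"claw": 87},{"tx": -402,"ty": -22,"tz": -62,"ax": 0,"ay": 0,"az": -0.238,"claw": 87},{"tx": -440,"ty": -25,"tz": -62,"ax": 0,"ay": 0,"az": -0.238,"claw": 87}])

```text
time_s: 17.45
tcp_pos: [0.5539, 0.1119, 0.1717]
ee_rot: [[-0.002, -1.0, 0.001], [-1.0, 0.002, 0.001], [-0.001, -0.001, -1.0]]
wrist_force: [0.1, -0.7, 0.3]
gripper_width: 1.002
gripper_force: 0.0
```

```bash
python3 - <<'E'
from h import *
capture('top')
go(.6088,.2818,.1,180)
E
```

```text
t 17.5 tcp [0.5572 0.1173 0.1716] yaw -179.83 delta [-164.2  -51.7   72.2] az 0.003 w 0.9969818070485994 F [3.6 1.9 0.7] 0.0 J [ 28.  19. -12.   0. -59. -28.]
```

Call:
servo_tool(deltas=[{"tx": -30,"ty": -10,"tz": 0,"ax": 0,"ay": 0,"az": 0,"claw": 87},{"tx": -65,"ty": -20,"tz": 0,"ax": 0,"ay": 0,"az": 0,"claw": 87},{"tx": -100,"ty": -31,"tz": 0,"ax": 0,"ay": 0,"az": 0,"claw": 87},{"tx": -130,"ty": -41,"tz": 20,"ax": 0,"ay": 0,"az": 0,"claw": 87},{"tx": -152,"ty": -48,"tz": 45,"ax": 0,"ay": 0,"az": 0,"claw": 87},{"tx": -164,"ty": -51.7,"tz": 70,"ax": 0,"ay": 0,"az": 0,"claw": 87},{"tx": -164,"ty": -51.7,"tz": 72,"ax": 0,"ay": 0,"az": 0,"claw": 87},{"tx": -164,"ty": -51.7,"tz": 72,"ax": 0,"ay": 0,"az": 0,"claw": 87},{"tx": -164,"ty": -51.7,"tz": 72,"ax": 0,"ay": 0,"az": 0,"claw": 87}])

```text
time_s: 18.25
tcp_pos: [0.6062, 0.2734, 0.1003]
ee_rot: [[-0.002, -1.0, 0.001], [-1.0, 0.002, -0.0], [0.0, -0.001, -1.0]]
wrist_force: [-0.2, -0.4, 0.5]
gripper_width: 0.996
gripper_force: 0.0
```

```bash
python3 - <<'E'
from h import *
capture('top')
go(.6088,.2818,.028,180)
E
```

```text
t 18.3 tcp [0.6066 0.2734 0.1012] yaw 179.86 delta [-8.3 -2.  73.2] az -0.002 w 1.0004293303469702 F [0.1 0.2 0.9] 0.0 J [ 38.  31.  -2.   0. -56. -38.]
```

Call:
servo_tool(deltas=[{"tx": -8.3,"ty": -2,"tz": 15,"ax": 0,"ay": 0,"az": 0,"claw": 87},{"tx": -8.3,"ty": -2,"tz": 35,"ax": 0,"ay": 0,"az": 0,"claw": 87},{"tx": -8.3,"ty": -2,"tz": 55,"ax": 0,"ay": 0,"az": 0,"claw": 87},{"tx": -8.3,"ty": -2,"tz": 68,"ax": 0,"ay": 0,"az": 0,"claw": 87},{"tx": -8.3,"ty": -2,"tz": 73,"ax": 0,"ay": 0,"az": 0,"claw": 60},{"tx": -8.3,"ty": -2,"tz": 73,"ax": 0,"ay": 0,"az": 0,"claw": 38},{"tx": -8.3,"ty": -2,"tz": 73,"ax": 0,"ay": 0,"az": 0,"claw": 38},{"tx": -8.3,"ty": -2,"tz": 73,"ax": 0,"ay": 0,"az": 0,"claw": 38},{"tx": -8.3,"ty": -2,"tz": 73,"ax": 0,"ay": 0,"az": 0,"claw": 38},{"tx": -8.3,"ty": -2,"tz": 73,"ax": 0,"ay": 0,"az": 0,"claw": 38},{"tx": -8.3,"ty": -2,"tz": 73,"ax": 0,"ay": 0,"az": 0,"claw": 38},{"tx": -8.3,"ty": -2,"tz": 73,"ax": 0,"ay": 0,"az": 0,"claw": 38}])

```text
time_s: 19.3
tcp_pos: [0.6082, 0.2824, 0.0271]
ee_rot: [[-0.002, -1.0, 0.001], [-1.0, 0.002, 0.001], [-0.001, -0.001, -1.0]]
wrist_force: [0.7, 0.4, 1.9]
gripper_width: 0.541
gripper_force: 30.0
```

```bash
python3 - <<'E'
from h import *
capture('top')
go(*trayp('long',.003),.17,166)
E
```

```text
t 19.35 tcp [0.6082 0.2824 0.0271] yaw 179.9 delta [ 530.2  168.1 -143.4] az 0.243 w 0.5385179848533965 F [-0.7  0.4  3.2] 29.999063070863485 J [ 39.  37.  -5.   0. -48. -39.]
```

Call:
servo_tool(deltas=[{"tx": 0,"ty": 0,"tz": -20,"ax": 0,"ay": 0,"az": 0,"claw": 38},{"tx": 0,"ty": 0,"tz": -50,"ax": 0,"ay": 0,"az": 0,"claw": 38},{"tx": 0,"ty": 10,"tz": -85,"ax": 0,"ay": 0,"az": 0,"claw": 38},{"tx": 12,"ty": 25,"tz": -115,"ax": 0,"ay": 0,"az": 0.03,"claw": 38},{"tx": 40,"ty": 40,"tz": -130,"ax": 0,"ay": 0,"az": 0.06,"claw": 38},{"tx": 75,"ty": 50,"tz": -130,"ax": 0,"ay": 0,"az": 0.09,"claw": 38},{"tx": 110,"ty": 60,"tz": -130,"ax": 0,"ay": 0,"az": 0.12,"claw": 38},{"tx": 145,"ty": 70,"tz": -130,"ax": 0,"ay": 0,"az": 0.15,"claw": 38},{"tx": 180,"ty": 80,"tz": -130,"ax": 0,"ay": 0,"az": 0.18,"claw": 38},{"tx": 215,"ty": 90,"tz": -130,"ax": 0,"ay": 0,"az": 0.21,"claw": 38},{"tx": 250,"ty": 98,"tz": -130,"ax": 0,"ay": 0,"az": 0.23,"claw": 38},{"tx": 280,"ty": 106,"tz": -130,"ax": 0,"ay": 0,"az": 0.243,"claw": 38}])

```text
time_s: 20.35
tcp_pos: [0.5, 0.0005, 0.1563]
ee_rot: [[-0.244, -0.97, -0.0], [-0.97, 0.244, 0.0], [0.0, 0.0, -1.0]]
wrist_force: [0.2, 0.4, -0.3]
gripper_width: 0.54
gripper_force: 30.0
```

```bash
python3 - <<'E'
from h import *
capture('top');capture('top')
go(*trayp('long',.003),.09,166)
E
```

```text
t 20.45 tcp [ 0.499  -0.001   0.1561] yaw 165.67 delta [253.7  -3.1  66.3] az -0.006 w 0.5406206667008379 F [ 0.3 -0.9 -1.1] 29.99953782185912 J [ 19.  13. -22.  -0. -54. -33.]
```

Call:
servo_tool(deltas=[{"tx": 25,"ty": 0,"tz": 0,"ax": 0,"ay": 0,"az": -0.006,"claw": 38},{"tx": 60,"ty": -1,"tz": 0,"ax": 0,"ay": 0,"az": -0.006,"claw": 38},{"tx": 95,"ty": -2,"tz": 0,"ax": 0,"ay": 0,"az": -0.006,"claw": 38},{"tx": 130,"ty": -3,"tz": 0,"ax": 0,"ay": 0,"az": -0.006,"claw": 38},{"tx": 165,"ty": -3,"tz": 10,"ax": 0,"ay": 0,"az": -0.006,"claw": 38},{"tx": 200,"ty": -3,"tz": 25,"ax": 0,"ay": 0,"az": -0.006,"claw": 38},{"tx": 230,"ty": -3,"tz": 45,"ax": 0,"ay": 0,"az": -0.006,"claw": 38},{"tx": 247,"ty": -3,"tz": 60,"ax": 0,"ay": 0,"az": -0.006,"claw": 38},{"tx": 253.7,"ty": -3,"tz": 66,"ax": 0,"ay": 0,"az": -0.006,"claw": 38},{"tx": 253.7,"ty": -3,"tz": 66,"ax": 0,"ay": 0,"az": -0.006,"claw": 38},{"tx": 253.7,"ty": -3,"tz": 66,"ax": 0,"ay": 0,"az": -0.006,"claw": 38}])

```text
time_s: 21.37
tcp_pos: [0.4431, -0.2443, 0.0904]
ee_rot: [[-0.237, -0.972, -0.0], [-0.972, 0.237, -0.0], [0.0, 0.0, -1.0]]
wrist_force: [-0.1, -0.6, -0.6]
gripper_width: 0.544
gripper_force: 30.0
```

```bash
python3 - <<'E'
from h import *
capture('top');capture('top')
go(*trayp('long',.003),.0308,166)
E
```

```text
t 21.47 tcp [ 0.4439 -0.2438  0.0913] yaw 166.4 delta [ 4.9  3.9 60.5] az 0.007 w 0.5410306215979322 F [ 0.6  0.2 -0.4] 30.000016149133444 J [-10.  19. -26.   0. -45.  -3.]
```

Call:
servo_tool(deltas=[{"tx": 4.9,"ty": 3.9,"tz": 15,"ax": 0,"ay": 0,"az": 0.007,"claw": 38},{"tx": 4.9,"ty": 3.9,"tz": 35,"ax": 0,"ay": 0,"az": 0.007,"claw": 38},{"tx": 4.9,"ty": 3.9,"tz": 50,"ax": 0,"ay": 0,"az": 0.007,"claw": 38},{"tx": 4.9,"ty": 3.9,"tz": 58,"ax": 0,"ay": 0,"az": 0.007,"claw": 38},{"tx": 4.9,"ty": 3.9,"tz": 60.5,"ax": 0,"ay": 0,"az": 0.007,"claw": 38},{"tx": 4.9,"ty": 3.9,"tz": 60.5,"ax": 0,"ay": 0,"az": 0.007,"claw": 38},{"tx": 4.9,"ty": 3.9,"tz": 60.5,"ax": 0,"ay": 0,"az": 0.007,"claw": 60},{"tx": 4.9,"ty": 3.9,"tz": 60.5,"ax": 0,"ay": 0,"az": 0.007,"claw": 70},{"tx": 4.9,"ty": 3.9,"tz": 60.5,"ax": 0,"ay": 0,"az": 0.007,"claw": 80},{"tx": 4.9,"ty": 3.9,"tz": 60.5,"ax": 0,"ay": 0,"az": 0.007,"claw": 87},{"tx": 4.9,"ty": 3.9,"tz": 35,"ax": 0,"ay": 0,"az": 0.007,"claw": 87},{"tx": 4.9,"ty": 3.9,"tz": 0,"ax": 0,"ay": 0,"az": 0.007,"claw": 87}])

```text
time_s: 22.47
tcp_pos: [0.4353, -0.2477, 0.0885]
ee_rot: [[-0.244, -0.97, -0.008], [-0.97, 0.244, 0.002], [-0.0, 0.008, -1.0]]
wrist_force: [1.5, -0.0, 0.3]
gripper_width: 0.91
gripper_force: 0.0
```

```bash
python3 - <<'E'
from h import *
capture('wrist');im=capture('wrist');cv2.imwrite('pics/w7.png',im)
go(.6285,.1475,.17,180)
E
```

```text
t 22.57 tcp [ 0.4416 -0.2496  0.0954] yaw 166.0 delta [-430.5  -86.1  -74. ] az -0.244 w 0.9661703220259049 F [0.5 0.1 0.9] 0.0 J [-11.  18. -26.   0. -45.  -3.]
```

View pics/w7.png

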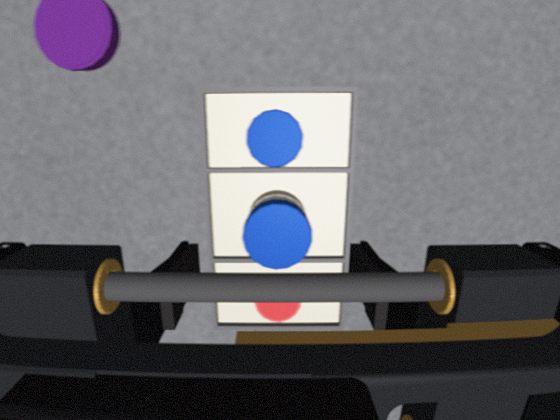

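The long tray is filled: short tube (275,138), jar (277,235), small dish (278,300). Now the tall tube.

Call:
servo_tool(deltas=[{"tx": 0,"ty": 0,"tz": -30,"ax": 0,"ay": 0,"az": 0,"claw": 87},{"tx": -25,"ty": -5,"tz": -60,"ax": 0,"ay": 0,"az": -0.04,"claw": 87},{"tx": -60,"ty": -12,"tz": -76,"ax": 0,"ay": 0,"az": -0.08,"claw": 87},{"tx": -98,"ty": -20,"tz": -76,"ax": 0,"ay": 0,"az": -0.12,"claw": 87},{"tx": -136,"ty": -27,"tz": -76,"ax": 0,"ay": 0,"az": -0.16,"claw": 87},{"tx": -174,"ty": -35,"tz": -76,"ax": 0,"ay": 0,"az": -0.2,"claw": 87},{"tx": -212,"ty": -42,"tz": -76,"ax": 0,"ay": 0,"az": -0.244,"claw": 87},{"tx": -250,"ty": -50,"tz": -76,"ax": 0,"ay": 0,"az": -0.244,"claw": 87},{"tx": -288,"ty": -58,"tz": -76,"ax": 0,"ay": 0,"az": -0.244,"claw": 87},{"tx": -326,"ty": -65,"tz": -76,"ax": 0,"ay": 0,"az": -0.244,"claw": 87},{"tx": -364,"ty": -73,"tz": -76,"ax": 0,"ay": 0,"az": -0.244,"claw": 87},{"tx": -395,"ty": -79,"tz": -76,"ax": 0,"ay": 0,"az": -0.244,"claw": 87}])

```text
time_s: 23.57
tcp_pos: [0.6114, 0.1181, 0.166]
ee_rot: [[-0.001, -1.0, 0.0], [-1.0, 0.001, 0.0], [-0.0, -0.0, -1.0]]
wrist_force: [1.0, 0.3, -0.2]
gripper_width: 1.003
gripper_force: 0.0
```

Call:
servo_tool(deltas=[{"tx": -20,"ty": -6,"tz": 0,"ax": 0,"ay": 0,"az": 0,"claw": 87},{"tx": -30,"ty": -6,"tz": 0,"ax": 0,"ay": 0,"az": 0,"claw": 87},{"tx": -30,"ty": -6,"tz": 0,"ax": 0,"ay": 0,"az": 0,"claw": 87},{"tx": -30,"ty": -6,"tz": 0,"ax": 0,"ay": 0,"az": 0,"claw": 87}])

```text
time_s: 23.9
tcp_pos: [0.6159, 0.1452, 0.1659]
ee_rot: [[-0.002, -1.0, -0.001], [-1.0, 0.002, -0.001], [0.001, 0.001, -1.0]]
wrist_force: [-0.0, 0.1, -0.3]
gripper_width: 1.002
gripper_force: 0.0
```

```bash
python3 - <<'E'
from h import *
capture('top')
go(.6285,.1475,.071,180)
E
```

```text
t 23.95 tcp [0.6159 0.1446 0.1662] yaw 179.85 delta [ -3.  -12.7  95.1] az -0.003 w 0.9985618011429234 F [-0.8 -0.7 -0. ] 0.0 J [ 28.  25.  -3.  -0. -62. -28.]
```

Call:
servo_tool(deltas=[{"tx": -3,"ty": -12.7,"tz": 10,"ax": 0,"ay": 0,"az": 0,"claw": 87},{"tx": -3,"ty": -12.7,"tz": 30,"ax": 0,"ay": 0,"az": 0,"claw": 87},{"tx": -3,"ty": -12.7,"tz": 55,"ax": 0,"ay": 0,"az": 0,"claw": 87},{"tx": -3,"ty": -12.7,"tz": 80,"ax": 0,"ay": 0,"az": 0,"claw": 87},{"tx": -3,"ty": -12.7,"tz": 92,"ax": 0,"ay": 0,"az": 0,"claw": 70},{"tx": -3,"ty": -12.7,"tz": 95,"ax": 0,"ay": 0,"az": 0,"claw": 25},{"tx": -3,"ty": -12.7,"tz": 95,"ax": 0,"ay": 0,"az": 0,"claw": 25},{"tx": -3,"ty": -12.7,"tz": 95,"ax": 0,"ay": 0,"az": 0,"claw": 25},{"tx": -3,"ty": -12.7,"tz": 95,"ax": 0,"ay": 0,"az": 0,"claw": 25},{"tx": -3,"ty": -12.7,"tz": 95,"ax": 0,"ay": 0,"az": 0,"claw": 25},{"tx": -3,"ty": -12.7,"tz": 95,"ax": 0,"ay": 0,"az": 0,"claw": 25},{"tx": -3,"ty": -12.7,"tz": 95,"ax": 0,"ay": 0,"az": 0,"claw": 25}])

```text
time_s: 24.95
tcp_pos: [0.6296, 0.1487, 0.0721]
ee_rot: [[-0.002, -1.0, 0.001], [-1.0, 0.002, 0.001], [-0.001, -0.001, -1.0]]
wrist_force: [-0.3, -0.2, 1.2]
gripper_width: 0.476
gripper_force: 0.0
```

```bash
python3 - <<'E'
from h import *
for i in range(4): capture('top')
go(*trayp('short',.044),.13,183.4)
E
```

```text
t 25.15 tcp [0.6294 0.1486 0.0717] yaw 179.9 delta [-140.6  185.7  -58.3] az -0.061 w 0.3825643801257135 F [-0.4 -0.1  2.2] 29.989874018356204 J [ 28.  32.  -7.   0. -51. -28.]
```

Call:
servo_tool(deltas=[{"tx": 0,"ty": 0,"tz": -20,"ax": 0,"ay": 0,"az": 0,"claw": 25},{"tx": -8,"ty": 10,"tz": -45,"ax": 0,"ay": 0,"az": -0.01,"claw": 25},{"tx": -24,"ty": 31,"tz": -58,"ax": 0,"ay": 0,"az": -0.02,"claw": 25},{"tx": -44,"ty": 58,"tz": -58,"ax": 0,"ay": 0,"az": -0.03,"claw": 25},{"tx": -64,"ty": 85,"tz": -58,"ax": 0,"ay": 0,"az": -0.04,"claw": 25},{"tx": -84,"ty": 112,"tz": -58,"ax": 0,"ay": 0,"az": -0.05,"claw": 25},{"tx": -104,"ty": 138,"tz": -58,"ax": 0,"ay": 0,"az": -0.061,"claw": 25},{"tx": -122,"ty": 162,"tz": -58,"ax": 0,"ay": 0,"az": -0.061,"claw": 25},{"tx": -135,"ty": 179,"tz": -58,"ax": 0,"ay": 0,"az": -0.061,"claw": 25},{"tx": -140.6,"ty": 185.7,"tz": -58,"ax": 0,"ay": 0,"az": -0.061,"claw": 25},{"tx": -140.6,"ty": 185.7,"tz": -58,"ax": 0,"ay": 0,"az": -0.061,"claw": 25},{"tx": -140.6,"ty": 185.7,"tz": -58,"ax": 0,"ay": 0,"az": -0.061,"claw": 25}])

```text
time_s: 26.15
tcp_pos: [0.4441, 0.2896, 0.1294]
ee_rot: [[0.06, -0.998, 0.0], [-0.998, -0.06, -0.0], [0.0, -0.0, -1.0]]
wrist_force: [0.3, 0.5, -0.7]
gripper_width: 0.381
gripper_force: 30.0
```

```bash
python3 - <<'E'
from h import *
capture('top');capture('top')
go(*trayp('short',.044),.0755,183.4)
E
```

```text
t 26.25 tcp [0.4446 0.289  0.1292] yaw -176.68 delta [-0.6  0.7 53.7] az -0.001 w 0.379207041018985 F [-0.3  0.  -0.1] 29.99607657082379 J [ 51.  18. -20.   0. -52. -47.]
```

Call:
servo_tool(deltas=[{"tx": -0.6,"ty": 0.7,"tz": 15,"ax": 0,"ay": 0,"az": 0,"claw": 25},{"tx": -0.6,"ty": 0.7,"tz": 32,"ax": 0,"ay": 0,"az": 0,"claw": 25},{"tx": -0.6,"ty": 0.7,"tz": 45,"ax": 0,"ay": 0,"az": 0,"claw": 25},{"tx": -0.6,"ty": 0.7,"tz": 51,"ax": 0,"ay": 0,"az": 0,"claw": 25},{"tx": -0.6,"ty": 0.7,"tz": 53.7,"ax": 0,"ay": 0,"az": 0,"claw": 25},{"tx": -0.6,"ty": 0.7,"tz": 53.7,"ax": 0,"ay": 0,"az": 0,"claw": 25},{"tx": -0.6,"ty": 0.7,"tz": 53.7,"ax": 0,"ay": 0,"az": 0,"claw": 50},{"tx": -0.6,"ty": 0.7,"tz": 53.7,"ax": 0,"ay": 0,"az": 0,"claw": 60},{"tx": -0.6,"ty": 0.7,"tz": 53.7,"ax": 0,"ay": 0,"az": 0,"claw": 80},{"tx": -0.6,"ty": 0.7,"tz": 53.7,"ax": 0,"ay": 0,"az": 0,"claw": 87},{"tx": -0.6,"ty": 0.7,"tz": 25,"ax": 0,"ay": 0,"az": 0,"claw": 87},{"tx": -0.6,"ty": 0.7,"tz": -15,"ax": 0,"ay": 0,"az": 0,"claw": 87}])

```text
time_s: 27.25
tcp_pos: [0.4412, 0.2882, 0.142]
ee_rot: [[0.059, -0.998, -0.006], [-0.998, -0.058, -0.006], [0.006, 0.007, -1.0]]
wrist_force: [1.1, 1.4, -0.4]
gripper_width: 0.747
gripper_force: 0.0
```

Call:
servo_tool(deltas=[{"tx": 0,"ty": 0,"tz": -30,"ax": 0,"ay": 0,"az": 0,"claw": 87},{"tx": 15,"ty": 0,"tz": -60,"ax": 0,"ay": 0,"az": 0,"claw": 87},{"tx": 45,"ty": 0,"tz": -80,"ax": 0,"ay": 0,"az": 0,"claw": 87},{"tx": 80,"ty": 0,"tz": -80,"ax": 0,"ay": 0,"az": 0,"claw": 87},{"tx": 115,"ty": 0,"tz": -80,"ax": 0,"ay": 0,"az": 0,"claw": 87},{"tx": 150,"ty": 0,"tz": -80,"ax": 0,"ay": 0,"az": 0,"claw": 87},{"tx": 185,"ty": 0,"tz": -80,"ax": 0,"ay": 0,"az": 0,"claw": 87},{"tx": 220,"ty": 0,"tz": -80,"ax": 0,"ay": 0,"az": 0,"claw": 87},{"tx": 240,"ty": 0,"tz": -80,"ax": 0,"ay": 0,"az": 0,"claw": 87},{"tx": 250,"ty": 0,"tz": -80,"ax": 0,"ay": 0,"az": 0,"claw": 87},{"tx": 250,"ty": 0,"tz": -80,"ax": 0,"ay": 0,"az": 0,"claw": 87},{"tx": 250,"ty": 0,"tz": -80,"ax": 0,"ay": 0,"az": 0,"claw": 87}])

```text
time_s: 28.25
tcp_pos: [0.458, 0.0406, 0.2246]
ee_rot: [[0.058, -0.998, 0.001], [-0.998, -0.058, 0.0], [-0.0, -0.001, -1.0]]
wrist_force: [-1.0, 1.0, 1.5]
gripper_width: 0.998
gripper_force: 0.0
```

```bash
python3 - <<'E'
from h import *
im=capture('top');sc=capture('scene');go(0,0,0,0)
a=cv2.resize(im[200:330,90:460],(800,281));b=cv2.resize(sc[120:320,100:380],(440,314))
o=np.zeros((600,800,3),np.uint8);o[:281]=a;o[285:599,:440]=b;cv2.imwrite('pics/end.png',o)
hsv=cv2.cvtColor(im,cv2.COLOR_BGR2HSV);H,S=hsv[...,0],hsv[...,1]
m=((((H<10)|(H>170))|((H>100)&(H<130)))&(S>120)&(hsv[...,2]>70)).astype('uint8')
n,l,st,ce=cv2.connectedComponentsWithStats(m)
for t,x,z in [('short',-.03,.021),('short',.044,.103),('long',-.068,.019),('long',.003,.055),('long',.071,.068)]:
    p=np.array(trayp(t,x));c=[ray_z('top',[ce[i]],z)[0,:2] for i in range(1,n) if st[i,4]>100];q=min(c,key=lambda q:np.hypot(*(q-p)))
    a=np.radians({'short':93.4,'long':-104}[t]);r=q-TRAY[t];print(t,x,'along',round(r@[np.cos(a),np.sin(a)],4),'across',round(r@[-np.sin(a),np.cos(a)],4))
E
```

```text
t 28.35 tcp [0.4581 0.0414 0.2244] yaw -176.55 delta [ 13.9 459.8 224.2] az -3.081 w 0.9976136557005463 F [-0.5 -0.   0.3] 0.0 J [ 25.   6. -21.  -0. -63. -22.]
short -0.03 along -0.0252 across -0.0139
short 0.044 along 0.0435 across -0.0001
long -0.068 along -0.068 across 0.0006
long 0.003 along 0.0005 across 0.0011
long 0.071 along 0.0659 across 0.0027
```

View pics/end.png

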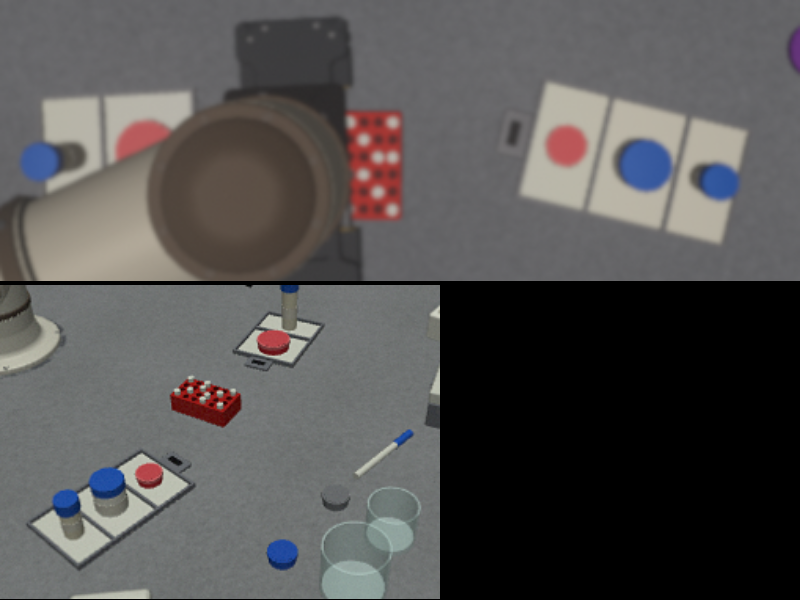

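All five stand upright in their own compartments and the rack is in place. The large dish's across reading is skewed because the arm covers part of it; w4 showed it centred. Handing in.

```bash
python3 -c "
from station import *
print(finish_job())"
```

```text
the job is handed in; nothing more can be done
None
```

I handed the job in at about 28 s with all five items upright in their assigned compartments and the red rack in place; the hand-in returned no verdict, so I can't confirm it passed.

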